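Seat the grinder's burr carrier on its locating pin

ROBOT

A 6-joint arm with a two-finger parallel gripper is mounted at the origin on a cart in front of the work surface, level with it; the furniture and walls round the work are solid. World frame = base frame: x ahead of the robot, y to its left, z up, the work surface at z = 0. Lengths are in m, angles in rad, forces in N, time in s.
With the tool pointing down it reaches from about 0.275 to 0.85 m from the base axis. Payload 19 kg.
Tool frame: the origin (TCP) lies where the fingers leave the gripper's body, on its centre line; the fingertips stand manip.tip_extent ahead of it and the grasp point (between the pads) lies 54 mm ahead of it (manip.tip_extent is the distance from the TCP to the fingertips, in m); z points along the fingers, y is the line along which they close (so a half turn about z gives the same grasp; the last joint's range is limited). The gripper opens to 85 mm and grips with 20 to 120 N. Pads are 22 mm wide; open, the fingers measure 114 mm over their backs; the gripper's body (76 mm by 85 mm) begins 54 mm behind the grasp point. The pads swing forward as they close: fully open they stand 13 mm farther back than shut.
Start: joints at [1.122, 0.15, 1.437, -0, 1.554, -0.134], TCP at [0.178, 0.547, 0.304] pointing down, gripper open.
Joint ranges: [-2.8, 2.8], [-0.68, 2.1], [0.12, 2.68], [-1.39, 4.53], [0.16, 2.79], [-2.81, 2.81]. Speed limits (rad/s): [1.89, 1.89, 2.22, 3.01, 3.01, 3.01].

INTERFACE

Orientations are given as a unit quaternion [x, y, z, w].
In Python, from workcell import manip, cam gives the robot as it stands (manip), with the cameras (cam).
- The arm moves only by the tool move_tool, called after "Request:" as a command line: name --argument value ..., lists and objects as JSON in quotes. Schema: {"type":"object","properties":{"plan":{"type":"object","properties":{"segments":{"type":"array","items":{"type":"array","items":{"type":"number"},"minItems":4,"maxItems":4},"minItems":1,"maxItems":5}},"additionalProperties":false,"required":["segments"]},"finger_gap":{"type":"number"},"only":{"type":"string"},"quiet":{"type":"boolean"},"lines":{"type":"string"}},"required":["plan"],"additionalProperties":false}. plan is an object whose key "segments" holds a list of rows, 1 to 5 of them, each of 4 numbers: dx, dy, dz in m, then a turn about the tool's z in rad; each row is the pose to reach, as a shift and turn from the pose commanded when the call began, along the tool's axes at that moment; what a row does not reach only later rows make up. A row lasts 1/10 s, in which the tool goes at most 0.05 m and 0.15 rad, less where a joint would pass 70% of its speed; a pose out of reach is approached as far as the arm can. finger_gap is the finger opening in m, set as the call begins (left out keeps the last). The fingers move at their own pace and stop on an object; the grip force is fixed at half the most. Time passes only in rows, so rows that do not move let the fingers close. The tool returns the time, the measured TCP pose, the force, the opening and the grip force at its end. only (a regular expression) keeps the lines of the reply that match it, lines (a string "A,B") keeps lines A to B, and quiet returns only ok. Input that does not fit is refused with a message, and nothing moves.
- manip.read_state(): the state, without advancing time (a new reading comes with each control period).
- cam.snapshot(name): name is "scene" or "top" or "wrist"; returns a dict with "frame" (400x640x3 uint8, red, green, blue), "intrinsics" (3x3 intrinsics, pixels), "dist" ([k1, k2, p1, p2, k3] as OpenCV has them; the pictures are not rectified), "T" (4x4, takes a point from camera to world coordinates). Camera axes: x right, y down, z forward; pixel columns grow to the right and rows downward; lengths in m; the calibration is good to about 2 mm. A picture is of the moment at which its call begins. There is no depth.
- manip.finish_job(): hands the job in; it is judged then, once.
The state is a dict: "time": time; "joint_pos": joint angles; "joint_vel": joint speeds; "effort": joint torques, N m; "position": TCP position; "orientation": TCP orientation; "ft_force": force on the tool from outside, world axes, zero at the start; "torque": the same for the moment, N m; "width": finger opening in m; "finger_force": force on a finger pad.
Only numpy, scipy, OpenCV 4.12 (cv2) and the standard library are available. Lean on these libraries where they do the work, as an engineer would, in place of code of your own. Each camera call takes 0.05 s, during which the arm holds its last target. There are 200 camera calls.

TASK

The coffee grinder's burr carrier, the round steel disc, sits proud in its housing because its rim notch is not over the housing's locating pin. Push it round with a fingertip against its upright fin until the notch meets the pin, then press it down until it is seated fully home, level and flush with the housing rim, and leave it there. Never lift the carrier out, and leave the brush, the cup and the pitcher where they are.

Things in the scene. Friction and masses are not known exactly. Their poses are not given: they have to be found in the camera images.
- housing: Fixed housing: square aluminium plate 150 x 150 x 25 mm on the worktop with a round dark steel rim on it (inner radius 58, outer 65 mm, top 37 mm above the worktop). The plate's top is the seat. Origin: centre of the underside, on the worktop; z up; x points from the centre to the pin. The carrier turns about this vertical centre axis.
- pin (a point): Tip of the brass locating pin: 8 mm thick, tapered tip, 48 mm from the housing's centre along its +x, 6 mm tall above the seat (tip 31 mm above the worktop). The carrier hides it; a 10 mm wide brass block just outside the rim (62 to 74 mm from the centre, 4 mm higher than the rim) shows from above where it is.
- carrier: Loose steel disc, about 0.7 kg, radius 52 mm, 12 mm thick; a stub below turns in the housing's centre bore (1 mm play all round). Origin: centre of the disc's underside; z up; x points to the notch. At the start it lies on a stiff seal ring, underside 32 mm above the worktop, 7 mm over the seat, clear of the pin, 0.7 to 3.1 rad from alignment. Greased: turns easily either way, stays where left.
- notch (a point): Middle of the only rim notch, at the height of the disc's underside, 48 mm from the carrier's centre. The notch is 13 mm wide and reaches in to 41.5 mm from the centre. When it is within about 2.5 mm sideways of the pin the carrier can go down; otherwise the pin blocks it.
- fin (a point): Top centre of the carrier's upright fin, across from the notch, 35 mm from the centre along its -x. The fin is 30 mm long radially (20 to 50 mm from the centre), 8 mm thick, 16 mm tall above the disc's top face. A sideways push of 1 to 3 N on its flat side turns the carrier.
- hub (a point): Centre of the top of the carrier's hub, a round post 18 mm high on the disc (2 mm higher than the fin), flat top of radius 12 mm, foot of radius 15 mm: the place to press. 62 mm above the worktop at the start, 55 mm when seated. A push of about 10 N overcomes the seal's friction; the carrier then stays down by itself.
- brush: Bystander: wooden grinder brush, 34 x 150 x 12 mm, lying further left. Origin: centre of its underside.
- dosing_cup: Bystander: steel dosing cup, 70 mm across, 74 mm tall, left of the housing, near the front edge. Origin: centre of its underside.
- pitcher: Bystander: small steel milk pitcher, 65 x 96 x 80 mm, behind the housing to the left. (A clear upright acrylic screen stands behind the housing at x = 0.60 m: keep the gripper on this side of it.) Origin: centre of its underside.

How it is judged:
At the end, for the whole second after the job is handed in: The carrier is at rest in the housing, level within 0.04 rad, its notch within 5 mm of the pin horizontally and its underside within 2 mm of the seat (z of carrier in the frame of housing between 0.022 and 0.027 m and horizontal distance between notch and pin below 0.005 m and angle between carrier's own z axis and vertical below 0.04 rad and linear speed of carrier below 0.02 m/s); the robot touches nothing.
It fails at once if the carrier is lifted more than 6 mm above its starting height in the housing (z of carrier in the frame of housing above 0.038 m).
It fails at once if the brush is moved more than 30 mm (distance of brush from where it was at the start of the episode above 0.03 m).
It fails at once if the dosing cup is moved more than 30 mm (distance of dosing_cup from where it was at the start of the episode above 0.03 m).
It fails at once if the pitcher is moved more than 30 mm (distance of pitcher from where it was at the start of the episode above 0.03 m).
It also fails if it takes over 45 s, if anything falls off the work surface, if the arm or the gripper's body presses on something with over 40 N, if the wrist force passes 120 N, or if a joint passes its speed limit or range.

## Working session

There is one attempt and no reset: what is moved stays moved. The work goes in short steps, Python scripts to look and compute and a tool call to move; the robot and the scene stay as the last step left them, time stands still between calls to the robot, and variables do not carry over. Pictures are saved under pics/ and viewed, at most 10 in all, crops included, and the job is handed in when it is done.

```bash
ls; mkdir -p pics
```

Create h.py:
```python
import numpy as np, cv2
from workcell import manip, cam
from scipy.spatial.transform import Rotation as R
def snap(name, fn=None):
    s=cam.snapshot(name)
    if fn: cv2.imwrite('pics/'+fn, s['frame'][:,:,::-1])
    return s
def ray(s,uv):
    p=cv2.undistortPoints(np.array(uv,float).reshape(-1,1,2),np.array(s['intrinsics'],float),np.array(s['dist'],float)).reshape(-1,2)
    T=np.array(s['T']); d=np.c_[p,np.ones(len(p))]@T[:3,:3].T
    return T[:3,3],d
def onplane(s,uv,z):
    o,d=ray(s,uv); return o+d*((z-o[2])/d[:,2])[:,None]
def tri(s1,u1,s2,u2):
    o1,d1=ray(s1,u1);o2,d2=ray(s2,u2);out=[]
    for a,b in zip(d1,d2):
        k=np.linalg.lstsq(np.c_[a,-b],o2-o1,rcond=None)[0]
        p,q=o1+k[0]*a,o2+k[1]*b; out.append(np.r_[(p+q)/2,np.linalg.norm(p-q)])
    return np.array(out)
```

Run:
```python
from h import *
import pickle
S={n:snap(n) for n in('scene','top')}
pickle.dump(S,open('S.pkl','wb'))
im=[S[n]['frame'][:,:,::-1] for n in S]
for n in S: cv2.imwrite(f'pics/{n}0.png',S[n]['frame'][:,:,::-1]); print(n,np.round(S[n]['T'],3).tolist(), np.round(S[n]['intrinsics'],0).tolist())
print(manip.tip_extent, manip.read_state())
```

```text
pics
workcell.py
scene [[-0.466, -0.403, 0.787, -0.237], [-0.884, 0.222, -0.41, 0.746], [-0.009, -0.888, -0.46, 0.456], [0.0, 0.0, 0.0, 1.0]] [[456.0, 0.0, 318.0], [0.0, 456.0, 199.0], [0.0, 0.0, 1.0]]
top [[-0.001, -0.993, 0.122, 0.333], [-1.0, 0.001, -0.0, 0.406], [-0.0, -0.122, -0.993, 0.922], [0.0, 0.0, 0.0, 1.0]] [[427.0, 0.0, 326.0], [0.0, 427.0, 194.0], [0.0, 0.0, 1.0]]
0.0726 {'time': 0.1, 'joint_pos': array([ 1.12200029e+00,  1.50917061e-01,  1.43794633e+00, -8.35425978e-06,
        1.55377857e+00, -1.34030087e-01]), 'joint_vel': array([ 1.30813200e-03, -3.49641111e-04, -1.81570313e-03,  3.72752603e-05,
       -2.55322005e-03, -2.08723476e-03]), 'effort': array([ 5.16205924e-03, -7.14376760e+01, -5.71792674e+01, -7.03909132e-05,
        7.20801152e-03,  1.04703947e-04]), 'position': array([0.17799384, 0.54661298, 0.30335684]), 'orientation': array([ 1.56733973e-01,  9.87640717e-01, -5.03736938e-04, -1.46736747e-04]), 'ft_force': array([ 0.12475876, -0.64259607,  0.66690653]), 'torque': array([-0.00255784,  0.02718682, -0.03326408]), 'finger_force': 0.0, 'width': 0.08548514894544135}
```

View pics/top0.png

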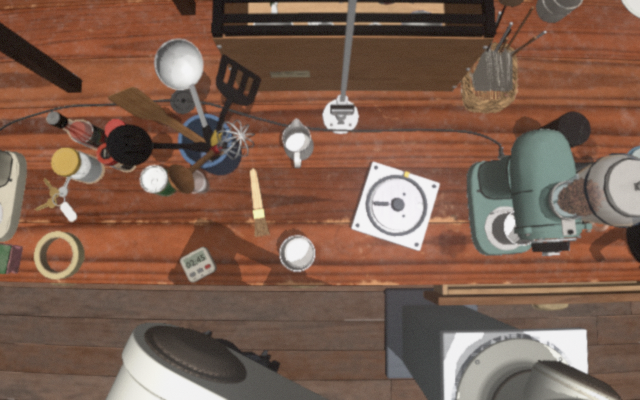

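View pics/scene0.png

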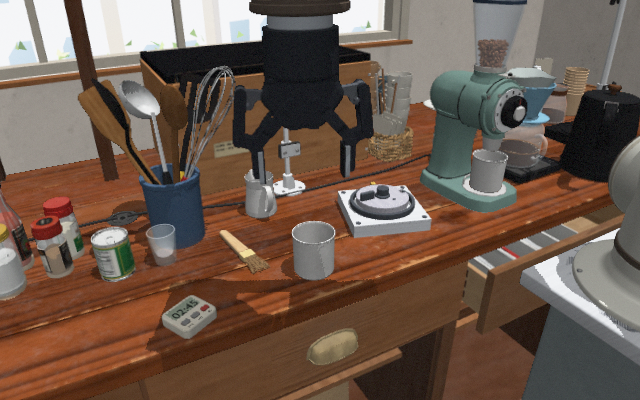

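The top view shows the housing centred near (397,204), the brass block near (406,174) and the fin pointing left, near (380,204). The scene view confirms it, with the cup at (313,250) and the brush at (243,250). Next I'll zoom in and measure.

Run:
```python
from h import *
import pickle
S=pickle.load(open('S.pkl','rb'))
a=cv2.resize(S['top']['frame'][150:260,340:450,::-1],None,fx=5,fy=5,interpolation=cv2.INTER_CUBIC)
b=cv2.resize(S['scene']['frame'][170:245,330:435,::-1],None,fx=5,fy=5,interpolation=cv2.INTER_CUBIC)
cv2.imwrite('pics/tc.png',a);cv2.imwrite('pics/sc.png',b)
t=S['top']
f=cv2.cvtColor(t['frame'],cv2.COLOR_RGB2HSV); m=np.zeros(f.shape[:2],np.uint8)
# white plate
w=((f[...,1]<40)&(f[...,2]>185)).astype(np.uint8); w[:150]=0;w[260:]=0;w[:,:345]=0;w[:,450:]=0
c=max(cv2.findContours(w,0,2)[0],key=cv2.contourArea); r=cv2.minAreaRect(cv2.convexHull(c)); print(r)
print(onplane(t,cv2.boxPoints(r),.025).round(4)); print('c',onplane(t,[r[0]],.025))
# brass
y=((f[...,0]>15)&(f[...,0]<32)&(f[...,1]>120)&(f[...,2]>130)); y[:160]=0;y[190:]=0;y[:,:390]=0;y[:,420:]=0
vv,uu=np.nonzero(y); print(len(uu),uu.mean(),vv.mean()); print(onplane(t,[(uu.mean(),vv.mean())],.041))
```

```text
((395.5, 205.5), (53.0, 53.0), 90.0)
[[0.475  0.3147 0.025 ]
 [0.4749 0.2014 0.025 ]
 [0.3622 0.2045 0.025 ]
 [0.3626 0.3162 0.025 ]]
c [[0.41830118 0.25935845 0.025     ]]
0 nan nan
[[nan nan nan]]<stdin>:15: RuntimeWarning: Mean of empty slice.
  ret = ret.dtype.type(ret / rcount)
```

View pics/tc.png

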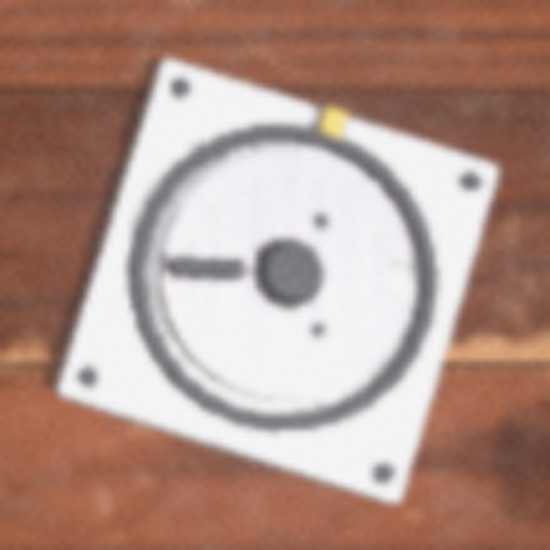

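View pics/sc.png

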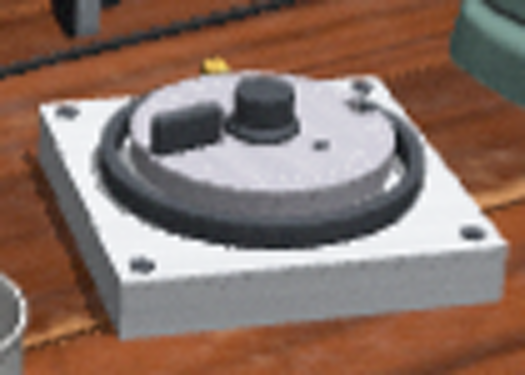

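The top crop shows the plate corners at about (165,60), (498,165), (400,500) and (60,392), the brass block at (334,122), the hub top at (289,272) and the fin top from 167 to 243 at row 268. In the scene crop the hub top is at (265,90) and the fin top centre at about (186,114).

Run:
```python
from h import *
import pickle
S=pickle.load(open('S.pkl','rb'));t,s=S['top'],S['scene']
T=lambda L:(np.array(L,float)+.5)/5-.5+[340,150]
C=lambda L:(np.array(L,float)+.5)/5-.5+[330,170]
k=onplane(t,T([(165,60),(498,165),(400,500),(60,392)]),.025);print(k.round(4),'centre',k.mean(0))
rim=onplane(t,T([(282,277)]),.037);print('rim c',rim)
b=onplane(t,T([(334,122)]),.041);print('brass',b)
print('tri hub,fin,brass',tri(t,T([(289,272),(205,268),(334,122)]),s,C([(265,90),(186,114),(214,66)])).round(4))
h=onplane(t,T([(289,272)]),.062);f=onplane(t,T([(167,267),(205,268),(243,269)]),.060);print(h,f)
c=k.mean(0)[:2]
ang=lambda p:np.arctan2(p[1]-c[1],p[0]-c[0])
print('pin ang',ang(b[0]),'fin',ang(f[1]), 'edge ang',np.arctan2(*(k[0]-k[3])[1::-1]),np.arctan2(*(k[1]-k[2])[1::-1]))
```

Create d.py:
```python
# usage: d.py x y tipz psi -> shift in tool axes (closed fingers)
import sys; from h import *
def delta(x,y,tz,psi):
    st=manip.read_state(); Q=R.from_quat(st['orientation']).as_matrix()
    v=Q.T@(np.array([x,y,tz+manip.tip_extent])-st['position'])
    p=np.arctan2(Q[1,1],Q[0,1]); return np.r_[v,-((psi-p+np.pi)%(2*np.pi)-np.pi)]
if __name__=='__main__': print(delta(*map(float,sys.argv[1:])).round(4))
```

```bash
python3 d.py .4434 .2963 .12 1.52
```

```text
[-0.3299 -0.1557  0.1109 -0.264 ]
```

Request:
move_tool --plan '{"segments":[[0,0,0,0]]}' --finger_gap 0

```text
time: 0.2
position: [0.178, 0.5467, 0.3035]
orientation: [0.157, 0.988, -0.0, -0.0]
ft_force: [0.2, -0.7, 0.8]
width: 0.0731
finger_force: 0.0
```

Request:
move_tool --plan '{"segments":[[-0.041,-0.02,0,-0.1],[-0.082,-0.04,0,-0.2],[-0.123,-0.06,0,-0.264],[-0.164,-0.08,0,-0.264],[-0.2,-0.095,0,-0.264]]}'

```text
time: 0.7
position: [0.3399, 0.3927, 0.3039]
orientation: [0.025, 1.0, -0.0, 0.0]
ft_force: [0.9, 0.4, -0.8]
width: 0.0002
finger_force: 0.0
```

Request:
move_tool --plan '{"segments":[[0,0,0,0]]}'

```text
time: 0.8
position: [0.3415, 0.3918, 0.3038]
orientation: [0.027, 1.0, -0.0, 0.0]
ft_force: [0.0, 0.4, -0.6]
width: 0.0001
finger_force: 0.0
```

```bash
python3 d.py .4434 .2963 .12 1.52
```

```text
[-0.1069 -0.0897  0.1113 -0.004 ]
```

Request:
move_tool --plan '{"segments":[[-0.03,-0.026,0.03,0],[-0.06,-0.052,0.06,0],[-0.09,-0.077,0.09,0],[-0.107,-0.09,0.111,0],[-0.107,-0.09,0.111,0]]}'

```text
time: 1.3
position: [0.4416, 0.2973, 0.1897]
orientation: [0.027, 1.0, -0.001, -0.002]
ft_force: [-0.1, -0.2, 0.4]
width: -0.0001
finger_force: 0.0
```

```bash
python3 d.py .4434 .2963 .049 1.52
```

Run:
```python
from h import *
import pickle
s=snap('wrist','w1.png'); pickle.dump(s,open('w1.pkl','wb'))
```

```text
[-0.0021 -0.0007  0.0681 -0.0024]
```

View pics/w1.png

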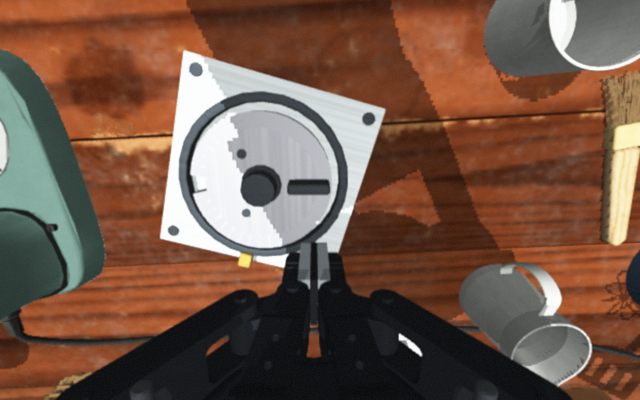

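The wrist view shows the hub top at (261,186), the fin top from (288,187) to (330,187), the notch at (197,184), the brass block at (245,260) and the fingertips at (314,250). I'll cross-check these against the top view.

Run:
```python
from h import *
import pickle
w=pickle.load(open('w1.pkl','rb'));t=pickle.load(open('S.pkl','rb'))['top']
k=onplane(w,[(184,51),(385,108),(162,239)],.025);print(k.round(4))
c=(k[1]+k[2])/2;print('plate c',c)
h=onplane(w,[(262,187)],.062)[0];f=onplane(w,[(288,187),(330,187)],.060);b=onplane(w,[(245,260)],.041)[0];n=onplane(w,[(197,184)],.044)[0]
print('hub',h,'fin',f,'brass',b,'notch',n)
T=lambda L:(np.array(L,float)+.5)/5-.5+[340,150]
print(tri(t,T([(289,272),(205,268),(334,122)]),w,[(262,187),(309,187),(245,260)]).round(4))
g=lambda p:np.arctan2(p[1],p[0])
print('fin',g(f[1]-f[0]),g(f.mean(0)-c),'pin',g(b-c),'notch',g(n-c))
```

```text
[[0.323  0.2134 0.025 ]
 [0.3688 0.3555 0.025 ]
 [0.4663 0.1678 0.025 ]]
plate c [0.41757345 0.26166224 0.025     ]
hub [0.41470805 0.26484024 0.062     ] fin [[0.41618458 0.28229997 0.06      ]
 [0.41768671 0.31113028 0.06      ]] brass [0.4812997  0.24048292 0.041     ] notch [0.414861   0.21364252 0.044     ]
[[0.42   0.2596 0.0423 0.0029]
 [0.42   0.2953 0.0514 0.0025]
 [0.4842 0.2377 0.0353 0.0024]]
fin 1.5187408786511647 1.5889897329606963 pin -0.32086389661126374 notch -1.62722247029003
```

Request:
move_tool --plan '{"segments":[[-0.002,0,0.03,0],[-0.002,0,0.06,0],[-0.002,0,0.068,0],[-0.002,0,0.068,0]]}'

```text
time: 1.75
position: [0.4425, 0.2996, 0.1249]
orientation: [0.025, 1.0, -0.0, -0.001]
ft_force: [-0.3, -0.0, 0.0]
width: -0.0001
finger_force: 0.0
```

Run:
```python
# fist pose along the arc, shifts from the pose at start, gap 0, fin from 1.52 to 2.8
from d import *
c=np.array([.4187,.2595])
st=manip.read_state();print(st['position'],delta(.4434,.2963,.049,1.52))
for th in np.arange(1.52,2.85,.13):
    p=c+.038*np.array([np.cos(th),np.sin(th)])+.015*np.array([np.sin(th),-np.cos(th)])
    print(round(th,2),p.round(4),delta(*p,.049,th).round(4))
```

```text
[0.44247884 0.29963505 0.12491341] [-0.00109    -0.00328334  0.00331382  0.00086347]
1.52 [0.4356 0.2967] [ 0.0067 -0.0033  0.0033  0.0009]
1.65 [0.4306 0.2986] [ 0.0118 -0.0017  0.0033 -0.1291]
1.78 [0.4255 0.2998] [ 0.017  -0.0007  0.0033 -0.2591]
1.91 [0.4202 0.3003] [ 0.0223 -0.0004  0.0033 -0.3891]
2.04 [0.4149 0.3002] [ 0.0276 -0.0008  0.0033 -0.5191]
2.17 [0.4097 0.2993] [ 0.0328 -0.0019  0.0033 -0.6491]
2.3 [0.4046 0.2978] [ 0.0378 -0.0037  0.0034 -0.7791]
2.43 [0.3997 0.2957] [ 0.0425 -0.0061  0.0034 -0.9091]
2.56 [0.3952 0.2929] [ 0.0469 -0.0091  0.0034 -1.0391]
2.69 [0.3911 0.2896] [ 0.0509 -0.0126  0.0034 -1.1691]
2.82 [0.3874 0.2857] [ 0.0543 -0.0166  0.0034 -1.2991]
```

Request:
move_tool --plan '{"segments":[[0,0,0,0],[0,0,0,0]]}'

```text
time: 1.95
position: [0.4435, 0.2996, 0.1265]
orientation: [0.025, 1.0, 0.001, 0.001]
ft_force: [-0.5, -0.1, -0.2]
width: -0.0001
finger_force: 0.0
```

```bash
python3 d.py .4434 .2963 .049 1.52
```

Run:
```python
from d import *
c=np.array([.4187,.2595])
for th in np.r_[1.52:2.85:.13]:
    p=c+.038*np.array([np.cos(th),np.sin(th)])+.015*np.array([np.sin(th),-np.cos(th)])
    print(round(th,2),delta(*p,.049,th).round(4))
```

```text
[-0.     -0.0033  0.0049  0.0004]
1.52 [ 0.0078 -0.0033  0.0049  0.0004]
1.65 [ 0.0128 -0.0017  0.0049 -0.1296]
1.78 [ 0.018  -0.0007  0.0049 -0.2596]
1.91 [ 0.0233 -0.0004  0.0049 -0.3896]
2.04 [ 0.0286 -0.0008  0.0049 -0.5196]
2.17 [ 0.0338 -0.0019  0.0049 -0.6496]
2.3 [ 0.0388 -0.0037  0.0049 -0.7796]
2.43 [ 0.0436 -0.0061  0.0048 -0.9096]
2.56 [ 0.048  -0.0091  0.0048 -1.0396]
2.69 [ 0.0519 -0.0126  0.0048 -1.1696]
2.82 [ 0.0554 -0.0167  0.0048 -1.2996]
```

Request:
move_tool --plan '{"segments":[[0.004,-0.003,0.004,0],[0.008,-0.003,0.004,0],[0.013,-0.002,0.004,-0.13],[0.018,-0.001,0.004,-0.26],[0.023,0,0.004,-0.39]]}'

```text
time: 2.45
position: [0.4197, 0.3002, 0.1211]
orientation: [-0.171, 0.985, -0.0, 0.0]
ft_force: [0.2, 0.4, 0.2]
width: 0.0002
finger_force: 0.5
```

Run:
```python
from d import *
c=np.array([.4187,.2595])
for th in np.r_[1.91:2.85:.13]:
    p=c+.038*np.array([np.cos(th),np.sin(th)])+.015*np.array([np.sin(th),-np.cos(th)])
    print(round(th,2),delta(*p,.050,th).round(4))
```

```text
1.91 [-0.0005 -0.     -0.0015  0.0052]
2.04 [ 0.0046  0.0016 -0.0015 -0.1248]
2.17 [ 0.0098  0.0026 -0.0015 -0.2548]
2.3 [ 0.0151  0.0029 -0.0015 -0.3848]
2.43 [ 0.0204  0.0025 -0.0015 -0.5148]
2.56 [ 0.0256  0.0015 -0.0015 -0.6448]
2.69 [ 3.060e-02 -3.000e-04 -1.500e-03 -7.748e-01]
2.82 [ 0.0353 -0.0027 -0.0015 -0.9048]
```

Request:
move_tool --plan '{"segments":[[0.005,0.001,0,-0.12],[0.010,0.002,0,-0.25],[0.015,0.003,0,-0.38],[0.020,0.002,0,-0.51],[0.0255,0.001,0,-0.64]]}'

```text
time: 2.95
position: [0.3954, 0.2926, 0.1211]
orientation: [-0.473, 0.881, 0.0, 0.0]
ft_force: [0.5, 0.8, 0.1]
width: 0.0
finger_force: 0.5
```

Request:
move_tool --plan '{"segments":[[0,0,0,0],[0,0,0,0]]}'

```text
time: 3.15
position: [0.3957, 0.2927, 0.1211]
orientation: [-0.468, 0.883, -0.0, 0.0]
ft_force: [0.1, 0.2, -0.1]
width: 0.0002
finger_force: 0.0
```

Run:
```python
from d import *
import pickle
c=np.array([.4187,.2595])
for th in np.r_[2.56:2.85:.065]:
    p=c+.038*np.array([np.cos(th),np.sin(th)])+.015*np.array([np.sin(th),-np.cos(th)])
    print(round(th,2),delta(*p,.050,th).round(4))
s=snap('wrist','w2.png'); pickle.dump(s,open('w2.pkl','wb'))
```

```text
2.56 [ 0.0001  0.0005 -0.0015 -0.0141]
2.62 [ 0.0026  0.0014 -0.0015 -0.0791]
2.69 [ 0.0052  0.0021 -0.0015 -0.1441]
2.76 [ 0.0078  0.0026 -0.0015 -0.2091]
2.82 [ 0.0104  0.003  -0.0015 -0.2741]
```

View pics/w2.png

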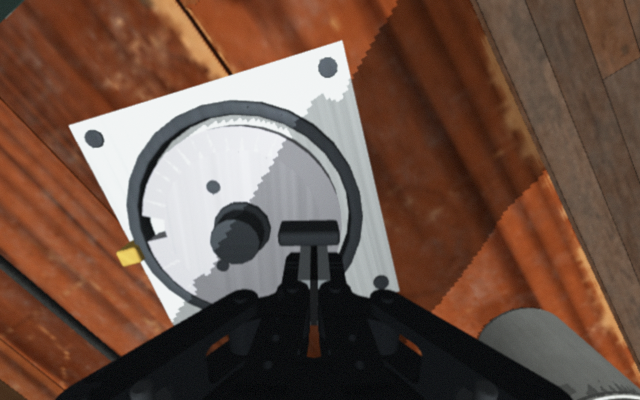

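The fin top runs from (280,228) to (338,226). The notch is at about (153,229), close to the brass block at (130,255), so roughly 0.3 rad remains.

Run:
```python
from h import *
import pickle
w=pickle.load(open('w2.pkl','rb'))
k=onplane(w,[(70,125),(343,41)],.025);e=k[1]-k[0]
f=onplane(w,[(280,224),(338,222)],.060);b=onplane(w,[(130,254)],.041)[0];n=onplane(w,[(152,229)],.044)[0];h=onplane(w,[(238,234)],.062)[0]
g=lambda p:np.arctan2(p[1],p[0])
c=np.array([.4187,.2595,0])
print('edge',g(e),'fin',g(f[1]-f[0]),g(f.mean(0)-h),'hub',h,'pin',g(b-c),b,'notch',g(n-c),g(n-h))
```

```text
edge 2.821061095787983 fin 2.5835439061571446 2.687331072922129 hub [0.41214743 0.25804399 0.062     ] pin -0.32700290732783677 [0.47930098 0.23894539 0.041     ] notch -0.582883304992419 -0.4868623950208615
```

Request:
move_tool --plan '{"segments":[[0.0026,0.001,0,-0.07],[0.0052,0.002,0,-0.14],[0.0078,0.0026,0,-0.2],[0.0078,0.0026,0,-0.2]]}'

```text
time: 3.6
position: [0.3893, 0.2876, 0.1209]
orientation: [-0.555, 0.832, -0.0, -0.0]
ft_force: [0.7, -0.1, 0.5]
width: -0.0002
finger_force: 0.0
```

Run:
```python
from d import *
import pickle
c=np.array([.4187,.2595])
for th in np.r_[2.76,2.79,2.825]:
    p=c+.038*np.array([np.cos(th),np.sin(th)])+.015*np.array([np.sin(th),-np.cos(th)])
    print(round(th,2),delta(*p,.050,th).round(4))
s=snap('wrist'); t=snap('top');pickle.dump((s,t),open('w3.pkl','wb'))
cv2.imwrite('pics/c3.png',np.hstack([cv2.resize(s['frame'][80:330,80:380,::-1],None,fx=1.6,fy=1.6),cv2.resize(t['frame'][160:250,350:420,::-1],(311,400),interpolation=cv2.INTER_CUBIC)]))
```

```text
2.76 [ 0.0001  0.0002 -0.0017 -0.0115]
2.79 [ 0.0013  0.0006 -0.0017 -0.0415]
2.82 [ 0.0026  0.0011 -0.0017 -0.0765]
```

View pics/c3.png

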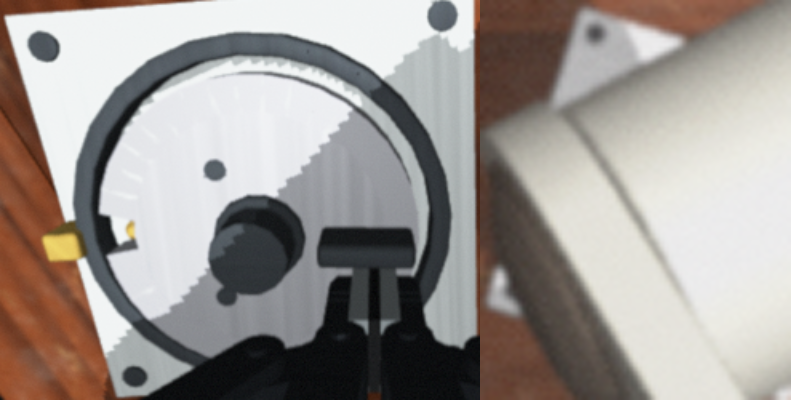

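The crop on the left shows the brass pin tip, at (131,231), inside the notch. The notch's sides are near rows 215 and 247, so alignment is close. I'll measure what remains.

Run:
```python
from h import *
import pickle
w,_=pickle.load(open('w3.pkl','rb'))
U=lambda L:(np.array(L,float)+.5)/1.6-.5+[80,80]
g=lambda p:np.arctan2(p[1],p[0])
e=onplane(w,U([(5,15),(440,-30)]),.025)
f=onplane(w,U([(325,229),(413,228)]),.06);h=onplane(w,U([(248,257)]),.062)[0];p=onplane(w,U([(131,231)]),.031)[0];b=onplane(w,U([(62,245)]),.041)[0]
f2=onplane(w,U([(318,266),(415,267)]),.06)
print('fin edges',g(f[1]-f[0]),g(f2[1]-f2[0]),'hub',h,'pin',p,b,'dir',g(p-b)-0,'hub-pin dir',g(p-h))
```

```text
fin edges 2.7610631529137173 2.7372159984778333 hub [0.41540294 0.25966935 0.062     ] pin [0.4632254  0.24520123 0.031     ] [0.48063495 0.23887187 0.041     ] dir 2.792892240023214 hub-pin dir -0.2937838354333734
```

Request:
move_tool --plan '{"segments":[[0.0013,0.0006,0,-0.03],[0.0024,0.001,0,-0.065],[0.0024,0.001,0,-0.065]]}'

```text
time: 4.0
position: [0.3875, 0.2858, 0.1209]
orientation: [-0.582, 0.813, -0.0, -0.0]
ft_force: [-0.5, 0.2, 0.0]
width: -0.0001
finger_force: 0.1
```

Run:
```python
from d import *
import pickle
w=snap('wrist');pickle.dump(w,open('w4.pkl','wb'))
cv2.imwrite('pics/c4.png',cv2.resize(w['frame'][80:330,80:380,::-1],None,fx=2,fy=2,interpolation=cv2.INTER_CUBIC))
```

```text
(no output)
```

View pics/c4.png

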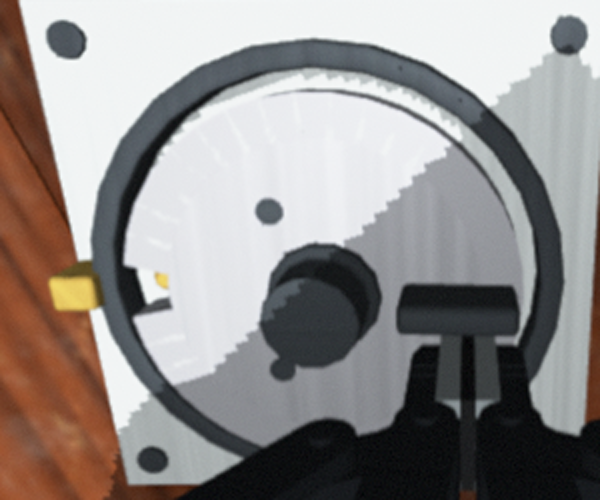

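The fin's top edge now runs from (403,286) to (518,287), and the pin tip at (162,280) still shows inside the notch.

Run:
```python
from h import *
import pickle
w=pickle.load(open('w4.pkl','rb'))
U=lambda L:(np.array(L,float)+.5)/2-.5+[80,80]
g=lambda p:np.arctan2(p[1],p[0])
f=onplane(w,U([(403,286),(518,287)]),.06);f2=onplane(w,U([(398,330),(520,333)]),.06)
holes=onplane(w,U([(67,40),(569,34)]),.025)
n=onplane(w,U([(168,308)]),.044)[0];p=onplane(w,U([(162,280)]),.031)[0]
print('fin',g(f[1]-f[0]),g(f2[1]-f2[0]),'plate',g(holes[1]-holes[0]),'notch lower edge',n,'pin',p)
d=p-n;u=np.array([np.sin(.315),np.cos(.315),0]);print('sideways pin-edge (want 6.5)',d@u)
```

```bash
python3 d.py .3874 .2857 .05 2.825
```

```text
fin 2.8041269579086068 2.786165976713353 plate 2.826899973580238 notch lower edge [0.45726052 0.25072707 0.044     ] pin [0.4633802  0.24581776 0.031     ]
sideways pin-edge (want 6.5) -0.002771778203067387
[ 0.0002  0.     -0.0017 -0.0127]
```

Run:
```python
from h import *
import pickle
w=pickle.load(open('w4.pkl','rb'))
g=cv2.cvtColor(w['frame'],cv2.COLOR_RGB2GRAY);f=w['frame'].astype(int)
print('     ',*range(142,174))
for v in range(205,244): print(v,' '.join(('Y' if f[v,u,0]-f[v,u,2]>50 else ' ')+'%3d'%g[v,u] for u in range(142,174)))
```

```text
142 143 144 145 146 147 148 149 150 151 152 153 154 155 156 157 158 159 160 161 162 163 164 165 166 167 168 169 170 171 172 173
205  152  211  228  229  229  228  227  229  227  228  228  228  228  229  229  229  228  227  230  230  231  232  231  230  227  226  228  229  230  229  230  230
206  169  216  228  229  227  228  227  229  228  228  228  228  229  228  228  228  229  228  228  228  228  228  228  228  229  227  228  229  230  231  229  229
207  181  224  229  227  227  228  228  228  227  227  227  228  227  228  228  228  229  228  228  229  228  227  229  229  227  226  229  229  229  229  230  229
208  184  224  228  228  227  228  228  228  228  228  229  228  228  229  228  228  229  228  229  229  228  228  228  228  226  226  227  230  230  230  229  231
209  186  226  228  227  228  227  227  227  228  228  227  228  228  228  229  229  229  228  229  229  228  227  229  230  228  226  227  229  229  230  229  230
210  189  225  229  228  228  227  228  229  227  228  228  228  228  228  227  228  229  228  228  229  227  228  227  229  229  228  225  227  229  23
[... 4723 characters left out ...]
 226  226  226  228  228  227  224  225  225
240   89   73   50   44  102  185  221  228  225  227  227  225  226  227  226  227  226  227  227  226  227  226  226  226  226  227  226  227  226  224  223  224
241   94   79   57   41   76  158  210  224  227  225  226  226  226  226  226  225  226  225  226  228  226  226  227  226  226  227  227  228  226  226  224  225
242   93   88   68   43   48  112  186  221  227  225  226  227  227  226  225  226  226  225  225  226  226  227  227  226  227  226  226  226  225  224  223  225
243   90   92   70   52   32   74  156  212  225  225  224  225  223  225  227  225  226  226  228  226  226  226  225  226  226  226  226  226  225  226  222  225
```

Run:
```python
from h import *
import pickle
w=pickle.load(open('w4.pkl','rb'))
U=lambda L:(np.array(L,float)+.5)/2-.5+[80,80]
H=onplane(w,U([(67,40),(569,34),(153,460)]),.025);c=(H[1]+H[2])/2
e=H[1]-H[0];a=np.arctan2(e[1],e[0])-np.pi;e2=H[2]-H[0];print('c',c,'a',a,'a2',np.arctan2(e2[1],e2[0]),'len',np.linalg.norm(e),np.linalg.norm(e2))
b=onplane(w,U([(75,292)]),.041)[0]
Rz=R.from_euler('z',-a)
n=onplane(w,[(150,213.7),(148,237),(164,217),(164,234.3),(156,225.4),(164,225.5)],.044)
print('notch in housing',Rz.apply(n-c).round(4)*1000);print('brass',Rz.apply(b-c)*1000)
p=onplane(w,[(158,219),(161,223)],.031);print('pin bits',Rz.apply(p-c)*1000)
f=onplane(w,U([(403,286),(518,287)]),.06);print('fin edge',Rz.apply(f-c)*1000)
```

```text
c [0.4172556  0.26121382 0.025     ] a -0.3146926800095553 a2 1.2514288003868175 len 0.1303522916489316 0.1306475378859851
notch in housing [[46.5 -9.1 19. ]
 [49.9  4.2 19. ]
 [39.6 -7.1 19. ]
 [41.2  2.7 19. ]
 [44.5 -2.4 19. ]
 [40.4 -2.3 19. ]]
brass [66.87377464 -1.26928915 16.        ]
pin bits [[50.09943958 -0.84367671  6.        ]
 [48.82174647  1.6337053   6.        ]]
fin edge [[-23.22735128  -9.76079975  35.        ]
 [-50.17752143  -9.14695699  35.        ]]
```

Request:
move_tool --plan '{"segments":[[0.001,0.0003,0,-0.025],[0.001,0.0003,0,-0.025],[-0.006,0,-0.01,0],[-0.015,0,-0.03,0],[-0.015,0,-0.03,0]]}'

```text
time: 4.55
position: [0.3932, 0.301, 0.153]
orientation: [-0.583, 0.813, -0.0, 0.002]
ft_force: [0.7, -0.1, -0.6]
width: -0.0
finger_force: 0.0
```

Request:
move_tool --plan '{"segments":[[0,0,0,0]]}'

```text
time: 4.65
position: [0.3922, 0.3, 0.1508]
orientation: [-0.583, 0.813, -0.0, 0.0]
ft_force: [0.1, 0.2, -0.7]
width: 0.0
finger_force: 0.0
```

```bash
python3 d.py .4187 .2597 .066 2.8
```

```text
[ 0.0297 -0.0381  0.0122  0.0148]
```

Request:
move_tool --plan '{"segments":[[0.015,-0.019,0,0],[0.03,-0.038,0,0],[0.03,-0.038,0,0],[0.03,-0.038,0.008,0],[0.03,-0.038,0.012,0]]}'

```text
time: 5.15
position: [0.4179, 0.2595, 0.1376]
orientation: [-0.583, 0.813, 0.0, -0.001]
ft_force: [-0.2, 0.1, 0.2]
width: 0.0001
finger_force: 0.0
```

Request:
move_tool --plan '{"segments":[[0,0,0,0],[0,0,0,0]]}'

```text
time: 5.35
position: [0.4182, 0.2597, 0.1386]
orientation: [-0.583, 0.812, 0.0, -0.0]
ft_force: [0.2, -0.2, 0.6]
width: 0.0
finger_force: 0.0
```

```bash
python3 d.py .4187 .2597 .062 2.8
```

```text
[-0.0001 -0.0005  0.004   0.0156]
```

Request:
move_tool --plan '{"segments":[[0,0,0.002,0],[0,0,0.004,0],[0,0,0.005,0],[0,0,0.006,0],[0,0,0.006,0]]}'

```text
time: 5.85
position: [0.4186, 0.2595, 0.1332]
orientation: [-0.583, 0.813, 0.0, 0.0]
ft_force: [-1.7, -0.1, 5.9]
width: -0.0002
finger_force: 2.8
```

```bash
python3 d.py .4187 .2597 .055 2.8
```

```text
[-0.0002 -0.0001  0.0056  0.0151]
```

Request:
move_tool --plan '{"segments":[[0,0,0.001,0],[0,0,0.002,0],[0,0,0.003,0],[0,0,0.003,0]]}'

```text
time: 6.25
position: [0.4186, 0.2596, 0.1302]
orientation: [-0.583, 0.813, -0.0, 0.0]
ft_force: [-1.2, 0.9, 7.0]
width: -0.0002
finger_force: 3.0
```

```bash
python3 d.py .4187 .2597 .055 2.8
```

```text
[-0.0002 -0.      0.0026  0.0151]
```

Request:
move_tool --plan '{"segments":[[0,0,0.001,0],[0,0,0.002,0],[0,0,0.003,0],[0,0,0.003,0]]}'

```text
time: 6.65
position: [0.4188, 0.2596, 0.1276]
orientation: [-0.583, 0.813, -0.0, 0.0]
ft_force: [-3.2, -0.8, 12.2]
width: -0.0
finger_force: 6.1
```

```bash
python3 d.py .4187 .2597 .055 2.8
```

```text
[-0.0001  0.0001  0.      0.0151]
```

Request:
move_tool --plan '{"segments":[[0,0,0.001,0],[0,0,0.002,0],[0,0,0.002,0]]}'

```text
time: 6.95
position: [0.4195, 0.2599, 0.1275]
orientation: [-0.583, 0.813, -0.0, 0.002]
ft_force: [-9.3, -3.5, 37.7]
width: 0.0003
finger_force: 19.2
```

```bash
python3 d.py .4187 .2597 .055 2.8
```

```text
[ 0.0004  0.0007 -0.0001  0.0151]
```

Force rose to 38 N with no further travel at tip height 0.055 m, so the carrier is on the seat. I'll retract and check.

Request:
move_tool --plan '{"segments":[[0,0,-0.005,0],[0,0,-0.03,0],[0,0,-0.07,0],[0,0,-0.11,0],[0,0,-0.11,0]]}'

```text
time: 7.45
position: [0.4198, 0.26, 0.24]
orientation: [-0.583, 0.813, -0.001, 0.004]
ft_force: [0.7, 1.1, -0.9]
width: 0.0
finger_force: 0.0
```

Request:
move_tool --plan '{"segments":[[0,0,0,0],[0,0,0,0]]}'

```text
time: 7.65
position: [0.4182, 0.2593, 0.2339]
orientation: [-0.583, 0.813, 0.0, -0.001]
ft_force: [0.0, 0.1, -0.1]
width: -0.0002
finger_force: 0.0
```

Run:
```python
from h import *
w=snap('wrist');s=snap('scene')
cv2.imwrite('pics/c5.png',np.vstack([cv2.resize(w['frame'][60:260,120:420,::-1],(450,300)),cv2.resize(s['frame'][170:245,330:435,::-1],(420,300),interpolation=cv2.INTER_CUBIC)[:,:420].copy() if 0 else cv2.resize(s['frame'][170:245,330:435,::-1],(450,300),interpolation=cv2.INTER_CUBIC)]))
```

```text
(no output)
```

View pics/c5.png

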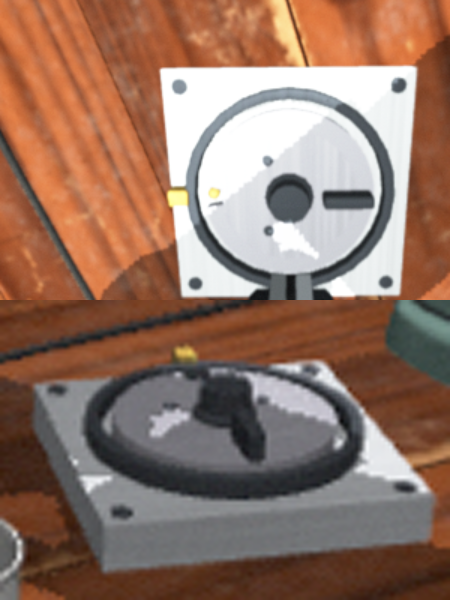

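The upper crop shows the pin at (214,192) inside the notch and the fin opposite at (348,200). The lower crop shows the disc level and flush with the rim, and the robot is clear of it.

```bash
python3 -c "
from workcell import manip, cam
print(manip.finish_job())"
```

```text
the job is handed in; nothing more can be done
None
```

The carrier's notch is over the pin and the carrier is pressed onto its seat, level and flush in the last pictures; the robot is clear, and the job was handed in just after 7.65 s on the robot's clock, with no verdict returned.

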